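Fetch the cone mould from among the sample tubes for its taper check

ROBOT

A 6-joint arm with a two-finger parallel gripper is mounted at the origin on a cart in front of the work surface, level with it; the furniture and walls round the work are solid. World frame = base frame: x ahead of the robot, y to its left, z up, the work surface at z = 0. Lengths are in mm, angles in rad, forces in N, time in s.
With the tool pointing down it reaches from about 350 to 875 mm from the base axis. Payload 4.2 kg.
Tool frame: the origin (TCP) lies at the very end of the fingers, on their centre line; the grasp point (between the pads) lies 19 mm behind it (arm.grip_point_offset is the distance from the TCP to the grasp point, in mm); z points along the fingers, y is the direction in which the jaws open and shut (so a half turn about z gives the same grasp; the last joint's range is limited). The gripper opens to 85 mm and grips with 20 to 120 N. Pads are 22 mm wide; open, the fingers measure 114 mm over their backs; the gripper's body (76 mm by 85 mm) begins 54 mm behind the grasp point. The pads swing forward as they close: fully open they stand 13 mm farther back than shut.
Start: joints at [-1.074, 0.385, 0.008, 0, -1.194, -0.259], TCP at [147.246, -607.386, 231.312] pointing down, gripper open.
Joint ranges: [-3.14, 3.14], [-1.21, 2.06], [-1.07, 1.41], [-3.16, 2.05], [-2.99, -0.16], [-3.1, 3.1]. Speed limits (rad/s): [2.79, 2.79, 3.14, 3.14, 3.14, 3.14].

INTERFACE

Orientations are given as a unit quaternion [x, y, z, w].
In Python, from bench import arm gives the robot as it stands.
- The arm moves only by the tool drive_tool, never from a script. Its argument "steps" is a list of rows, each a list of 5 numbers: the shift along the tool's x, y, z in m, then the turn about the tool's z in degrees, then the finger opening in m, from 0 to 0.0854. A call has 1 to 20 rows; each row shifts and turns the commanded pose from where the row before left it, along the tool's axes as they then stand; what a row does not reach is not made up. A row lasts 1/10 s, in which the tool goes at most 50 mm and 8.59 degrees, less where a joint would pass 70% of its speed; a pose out of reach is approached as far as the arm can. A call is refused whole if a number of a shift passes 0.05 or a number of a turn 8.59, either way. A call with a gripper value outside its range is refused whole. The fingers move at their own pace and stop on an object; the grip force is fixed at half the most. Time passes only in rows, so rows that do not move let the fingers close. It gives the time, the measured TCP pose, the force and the opening at its end, in the units of the state.
- arm.read_state(): the state, without advancing time (a new reading comes with each control period).
- arm.get_image(name): name is "scene" or "top" or "wrist"; returns (picture, depth): 384x512x3 uint8, blue, green, red; 384x512 float32, mm along the optical axis (not along the pixel's ray), 0 where there is no reading.
- arm.camera_params(name): a dict with "K" (3x3 intrinsics, pixels), "world_to_cam" (4x4, takes a point from world to camera coordinates); the wrist camera has in their place "mount" (4x4, takes a point from camera to tool coordinates, whose origin is the TCP and whose axes are the flange's). Camera axes: x right, y up, looking along -z (the intrinsics and any distortion apply to the point x, -y, -z); pixel columns grow to the right and rows downward; lengths in mm; the calibration is good to about 2 mm. A picture is of the moment at which its call begins: read the wrist's pose just before it. camera_params takes no time and is no camera call.
- arm.job_done(): hands the job in, once; it reports no verdict.
The state is a dict: "clock": time; "joints": joint angles; "joint_vel": joint speeds; "joint_efforts": joint torques, N m; "position": TCP position; "ee_rot": TCP orientation; "contact_force": force on the tool from outside, world axes, zero at the start; "wrist_torque": the same for the moment, N m; "gripper_width": finger opening in mm.
Only numpy, scipy, OpenCV 4.12 (cv2) and the standard library are available. Lean on these libraries where they do the work, as an engineer would, in place of code of your own. Each camera call takes 0.05 s, during which the arm holds its last target.

TASK

The brass cone mould is due for its taper check, but it stands in the middle of the round stand, hemmed in by the sealed sample tubes. Stand all three tubes aside on the green mat, then fetch the mould, lower it gently over the copper check cone until it just rests on the taper and let go without pressing it on, as it would jam. Then put every tube back upright in the cup of its own colour; do not tip any tube or disturb the open tin of soil.

Things in the scene. Friction and masses are not known exactly. Their poses are not given: they have to be found in the camera images.
- red_tube: sealed dark grey sample tube marked red: red disc on its lid and red band round its upper body; upright cylinder 63 mm diameter (64 mm at the light grey rim on top), 154 mm tall, about 0.34 kg; origin at the centre of its underside, z up along its axis. Starts in the cup of its colour
- red_cup: shallow red plastic cup fixed on the round grey stand, home of the tube marked red: 87 mm outside, about 79 mm inside diameter, rim 14 mm high, floor 3 mm thick; origin at the centre of its underside, 6 mm above the worktop, so a tube in it has its underside 9 mm above the worktop. The cups form a triangle, each 77 mm from the stand's middle
- yellow_tube: sealed dark grey sample tube marked yellow: yellow disc on its lid and yellow band round its upper body; upright cylinder 63 mm diameter (64 mm at the light grey rim on top), 154 mm tall, about 0.34 kg; origin at the centre of its underside, z up along its axis. Starts in the cup of its colour
- yellow_cup: shallow yellow plastic cup fixed on the round grey stand, home of the tube marked yellow: 87 mm outside, about 79 mm inside diameter, rim 14 mm high, floor 3 mm thick; origin at the centre of its underside, 6 mm above the worktop, so a tube in it has its underside 9 mm above the worktop. The cups form a triangle, each 77 mm from the stand's middle
- blue_tube: sealed dark grey sample tube marked blue: blue disc on its lid and blue band round its upper body; upright cylinder 63 mm diameter (64 mm at the light grey rim on top), 154 mm tall, about 0.34 kg; origin at the centre of its underside, z up along its axis. Starts in the cup of its colour
- blue_cup: shallow blue plastic cup fixed on the round grey stand, home of the tube marked blue: 87 mm outside, about 79 mm inside diameter, rim 14 mm high, floor 3 mm thick; origin at the centre of its underside, 6 mm above the worktop, so a tube in it has its underside 9 mm above the worktop. The cups form a triangle, each 77 mm from the stand's middle
- cone_mould: hollow brass cone mould, open at both ends, 60 mm tall, 0.25 kg: foot flange 60 mm diameter, tapered skirt narrowing from 47 to 22 mm, on top a straight collar 30 mm diameter, from 34 to 60 mm above the underside, to grip it by. Inside it has the copper cone's taper. Origin at the centre of its underside, z up. Starts on the stand's 6 mm plate, midway between the tubes, with no room for a gripper
- check_cone: fixed copper cone, 42 mm diameter at its foot, 52 mm high, point up, on a round steel base 100 mm in diameter, 10 mm thick; origin at the centre of the base's underside on the worktop, so the tip is at 62 mm. A mould lowered over it rests on the taper with its underside about 14 mm above the origin (4 mm above the steel base); the taper is self-locking and jams if pushed
- side_mat: green rectangular mat lying fixed on the worktop, 250 mm (its x) by 165 mm (its y), 3 mm thick; origin at the centre of its underside
- soil_tin: open dark steel tin of dried soil, 77 mm diameter, 36 mm tall, a bystander on the worktop; origin at the centre of its underside

How it is judged (in metres and radians):
On the way, in this order (a step that is already met when the one before it is completed fails the run):
1. all three tubes stand upright and released on the green mat at the same time (x of red_tube in the frame of side_mat between -0.125 and 0.125 m and y of red_tube in the frame of side_mat between -0.083 and 0.083 m and z of each of red_tube, yellow_tube, blue_tube in the frame of side_mat below 0.008 m and angle between each of red_tube, yellow_tube, blue_tube's own z axis and vertical below 0.08 rad and linear speed of each of red_tube, yellow_tube, blue_tube below 0.02 m/s and contact force between the fingers and red_tube below 0.1 N and x of yellow_tube in the frame of side_mat between -0.125 and 0.125 m and y of yellow_tube in the frame of side_mat between -0.083 and 0.083 m and contact force between the fingers and yellow_tube below 0.1 N and x of blue_tube in the frame of side_mat between -0.125 and 0.125 m and y of blue_tube in the frame of side_mat between -0.083 and 0.083 m and contact force between the fingers and blue_tube below 0.1 N), for 0.2 s.
2. the mould rests, released, on the taper of the check cone (horizontal distance between cone_mould and check_cone below 0.005 m and z of cone_mould in the frame of check_cone between 0.01 and 0.019 m and angle between cone_mould's own z axis and vertical below 0.1 rad and linear speed of cone_mould below 0.02 m/s and contact force between the fingers and cone_mould below 0.1 N), for 0.3 s.
At the end, for the whole second after the job is handed in: Every tube stands released in the cup of its colour (centres within 11 mm, underside on the cup floor, tilt below 0.06 rad); the mould rests released on the copper cone (within 5 mm of its axis, underside 10 to 19 mm above the worktop, tilt below 0.1 rad); all at rest (all of step 2 and horizontal distance between red_tube and red_cup below 0.011 m and z of red_tube in the frame of red_cup below 0.007 m and angle between each of red_tube, yellow_tube, blue_tube's own z axis and vertical below 0.06 rad and linear speed of each of red_tube, yellow_tube, blue_tube below 0.02 m/s and contact force between the fingers and red_tube below 0.1 N and horizontal distance between yellow_tube and yellow_cup below 0.011 m and z of yellow_tube in the frame of yellow_cup below 0.007 m and contact force between the fingers and yellow_tube below 0.1 N and horizontal distance between blue_tube and blue_cup below 0.011 m and z of blue_tube in the frame of blue_cup below 0.007 m and contact force between the fingers and blue_tube below 0.1 N); the robot touches nothing.
It fails at once if the mould is pressed on the check cone with more than 60 N (contact force between cone_mould and check_cone above 60 N).
It fails at once if the soil tin is moved by more than 20 mm (distance of soil_tin from where it was at the start of the episode above 0.02 m).
It fails at once if the red tube is tipped by more than 0.5 rad (angle between red_tube's own z axis and vertical above 0.5 rad).
It fails at once if the yellow tube is tipped by more than 0.5 rad (angle between yellow_tube's own z axis and vertical above 0.5 rad).
It fails at once if the blue tube is tipped by more than 0.5 rad (angle between blue_tube's own z axis and vertical above 0.5 rad).
It also fails if it takes over 109 s, if anything falls off the work surface, if the arm or the gripper's body presses on something with over 40 N, if the wrist force passes 120 N, or if a joint passes its speed limit or range.

## Working session

There is one attempt and no reset: what is moved stays moved. The work goes in short steps, Python scripts to look and compute and a tool call to move; the robot and the scene stay as the last step left them, time stands still between calls to the robot, and variables do not carry over. Pictures are saved under pics/ and viewed, and the job is handed in when it is done.

Besides the shell and the picture viewer there is one more tool, called after "Call:" as name([rows], argument=value, ...), one row to a line, values as JSON. drive_tool: Moves the arm, as the interface text tells. Its arguments: {"type":"object","properties":{"steps":{"type":"array"}},"required":["steps"]}

```bash
ls; mkdir -p pics
python3 - <<'E'
from bench import arm
import cv2, numpy as np
print(arm.read_state())
for n in ("scene","top","wrist"):
    p,d=arm.get_image(n); cv2.imwrite(f"pics/{n}0.png",p); np.save(f"pics/{n}0.npy",d); print(n,arm.camera_params(n))
E
```

```text
pics
{'clock': 0.0, 'joints': array([-1.07442122e+00,  3.85572567e-01,  6.61706792e-03, -4.88820847e-04,
       -1.19398092e+00, -2.58587963e-01]), 'joint_vel': array([ 0.00086357,  0.0010872 ,  0.00088333, -0.00095548, -0.00061634,
        0.00062299]), 'joint_efforts': array([-1.28278302e-04, -3.92292953e+01,  1.88393033e+01,  4.18601900e+00,
       -4.74112312e-03,  7.95604734e-06]), 'position': array([ 147.09280546, -606.84690548,  230.20999121]), 'ee_rot': array([-1.18524050e-01,  9.92950579e-01,  1.07844149e-03, -1.83225844e-04]), 'contact_force': array([-0.36212564,  1.10402616,  0.17548572]), 'wrist_torque': array([-0.01311538,  0.01172928, -0.01854832]), 'gripper_width': 85.63966371953681}
scene {'K': array([[388.67879961,   0.        , 247.98114945],
       [  0.        , 388.67879961, 192.25930714],
       [  0.        ,   0.        ,   1.        ]]), 'world_to_cam': array([[-7.21325450e-01, -6.92380208e-01, -1.72986240e-02,
         4.13846644e+02],
       [ 4.11886301e-01, -4.48917503e-01,  7.92983449e-01,
        -2.65233209e+02],
       [-5.56811701e-01,  5.64874077e-0
[... 473 characters left out ...]
8981e+02],
       [-9.76973057e-02,  3.13076203e-02,  9.94723615e-01,
        -1.03142782e+03],
       [ 0.00000000e+00,  0.00000000e+00,  0.00000000e+00,
         1.00000000e+00]])}
wrist {'K': array([[304.15510903,   0.        , 255.14771584],
       [  0.        , 304.15510903, 189.98162952],
       [  0.        ,   0.        ,   1.        ]]), 'mount': array([[-3.27058127e-04,  9.50711832e-01,  3.10075645e-01,
         8.02633545e+01],
       [ 9.99999015e-01,  7.34061876e-04, -1.19591304e-03,
        -5.01380215e-01],
       [-1.36458339e-03,  3.10074948e-01, -9.50711136e-01,
        -1.42322722e+02],
       [ 0.00000000e+00,  0.00000000e+00,  0.00000000e+00,
         1.00000000e+00]])}
```

View pics/top0.png

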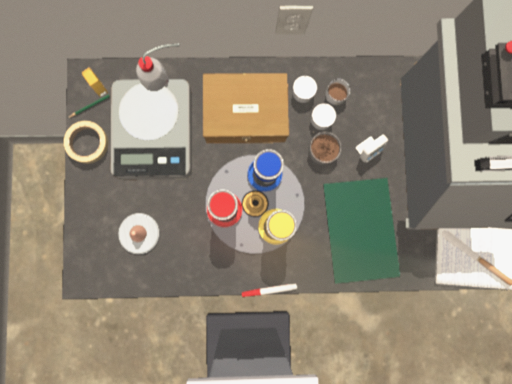

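View pics/scene0.png

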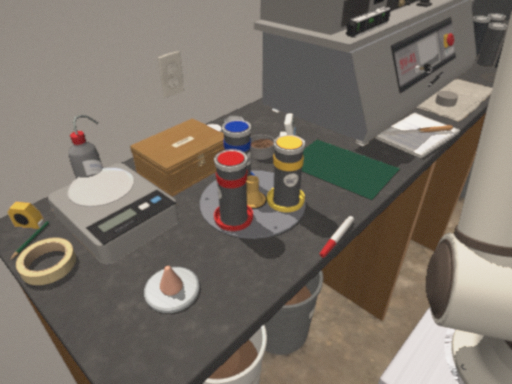

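View pics/wrist0.png

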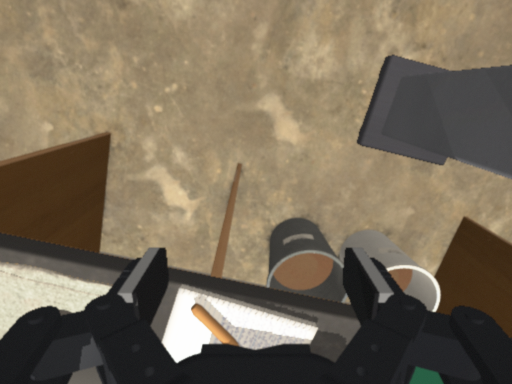

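```bash
cat > h.py <<'E'
import cv2, numpy as np
from bench import arm
def cam(n):
    P=arm.camera_params(n)
    if n!="wrist": return P["K"],np.linalg.inv(P["world_to_cam"])
    from scipy.spatial.transform import Rotation as R
    s=arm.read_state(); T=np.eye(4); T[:3,:3]=R.from_quat(s["ee_rot"]).as_matrix(); T[:3,3]=s["position"]
    return P["K"],T@P["mount"]
def ray(c,uv,z):
    K,C=c; d=C[:3,:3]@np.array([(uv[0]-K[0,2])/K[0,0],-(uv[1]-K[1,2])/K[1,1],-1.]); o=C[:3,3]
    return o+d*(z-o[2])/d[2]
def cloud(c,dep):
    K,C=c; v,u=np.mgrid[:dep.shape[0],:dep.shape[1]]
    p=np.stack([(u-K[0,2])/K[0,0]*dep,-(v-K[1,2])/K[1,1]*dep,-dep],-1)
    return p@C[:3,:3].T+C[:3,3]
def blobs(img,lo,hi,amin=60):
    hsv=cv2.cvtColor(img,cv2.COLOR_BGR2HSV); m=cv2.inRange(hsv,np.array(lo),np.array(hi))
    if lo[0]>hi[0]: m=cv2.inRange(hsv,np.array([0,lo[1],lo[2]]),np.array(hi))|cv2.inRange(hsv,np.array(lo),np.array([179,hi[1],hi[2]]))
    n,l,s,ce=cv2.connectedComponentsWithStats(m); 
    return [(s[i],ce[i],(l==i).astype(np.uint8)) for i in range(1,n) if s[i][4]>amin]
COL={"red":((172,140,90),(8,255,255)),"yellow":((22,130,100),(34,255,255)),"blue":((105,130,60),(125,255,255)),"green":((65,100,20),(90,255,120))}
E
python3 - <<'E'
from h import *
img=cv2.imread("pics/top0.png"); D=np.load("pics/top0.npy"); c=cam("top"); X=cloud(c,D)
for k,(a,b) in COL.items():
    for s,ce,m in blobs(img,a,b):
        z=X[int(ce[1]),int(ce[0]),2]; pm=X[m>0][:,:3]
        print(k,s,ce.round(1),"depthz",round(z), "ray z163",ray(c,ce,163)[:2].round(1),"cloud med",np.median(pm,0).round(0))
        if k=="green" and s[4]>2000:
            r=cv2.minAreaRect(cv2.findContours(m,0,2)[0][0]); print(r); 
            for q in cv2.boxPoints(r): print(ray(c,q,3).round(1))
            print("mat centre",ray(c,r[0],3))
for n,(x0,y0,x1,y1) in {"mould":(238,186,272,219),"cone":(115,210,163,258),"tin":(308,130,344,166)}.items():
    cv2.imwrite(f"pics/c_{n}.png",cv2.resize(img[y0:y1,x0:x1],None,fx=8,fy=8,interpolation=2))
Z=X[:,:,2]; np.set_printoptions(linewidth=250,suppress=True)
print("Z grid"); print(Z[40:300:13,60:512:20].round(0).astype(int))
g=cv2.cvtColor(img,cv2.COLOR_BGR2HSV)
# stand/plates by height
pl=((Z>6)&(Z<16)).astype(np.uint8); 
cv2.imwrite("pics/z.png",np.clip(Z,0,255).astype(np.uint8))
w=cv2.inRange(g,np.array([0,0,150]),np.array([179,60,255])); 
for s,ce,m in [(s,ce,(l)) for s,ce,l in blobs(img,(0,0,150),(179,60,255),200)]:
    ct=cv2.findContours(m,0,2)[0][0]; (u,r)=cv2.minEnclosingCircle(ct); e=cv2.fitEllipse(cv2.convexHull(ct)); print("white",s,e, ray(c,e[0],10)[:2].round(1))
E
```

```text
red [506  41   6  13  61] [508.8  47.1] depthz 441 ray z163 [ 904.1 -589.8] cloud med [ 778. -406.  441.]
red [139  57  14  14 137] [145.8  64. ] depthz 172 ray z163 [872.  221.7] cloud med [869. 220. 168.]
red [210 192  25  25 472] [222.1 204.2] depthz 164 ray z163 [561.3  59.5] cloud med [561.  60. 163.]
red [207 200  35  27 203] [228.1 217.2] depthz 161 ray z163 [533.5  47.1] cloud med [537.  45.  10.]
red [242 289  18   8  96] [250.7 292.7] depthz 13 ray z163 [374.8   2.4] cloud med [356.  -1.  14.]
yellow [ 83  69  14  16 122] [89.6 76.3] depthz 57 ray z163 [845.2 342.7] cloud med [887. 381.  55.]
yellow [259 210  20  33 142] [265.2 224.4] depthz 74 ray z163 [516.6 -31.4] cloud med [525. -37.  10.]
yellow [269 213  25  24 460] [281.2 224.8] depthz 164 ray z163 [515.1 -65.4] cloud med [515. -65. 163.]
blue [257 153  24  23 429] [268.3 163.9] depthz 161 ray z163 [646.5 -41.1] cloud med [646. -41. 163.]
blue [248 164  34  27 218] [261.2 180.9] depthz 119 ray z163 [610.1 -25. ] cloud med [627. -24.  10.]
green [ 325  179   71   76 3626] [363.1 214.6] depthz 4 ray z163 [ 533.5 -241.9
[... 3987 characters left out ...]
 ((246.68055725097656, 236.40676879882812), (28.03430938720703, 49.089988708496094), 160.1166229248047) [492.9   6.8]
white [ 118  213   41   41 1127] ((138.24964904785156, 232.9422607421875), (40.46809005737305, 41.7697639465332), 47.967098236083984) [507.  272.3]
white [ 435  227   77   64 4256] ((482.8940124511719, 257.9662170410156), (65.28583526611328, 144.35687255859375), 92.6536636352539) [ 427.  -581.3]
white [260 283  38  12 264] ((277.77288818359375, 288.5546569824219), (9.158299446105957, 41.04701614379883), 81.15430450439453) [364.5 -66.7]
white [ 186  373  133   11 1061] ((252.8642578125, 381.1937561035156), (24.065311431884766, 136.5099334716797), 88.152587890625) [148.1  -1.3]
```

View pics/c_cone.png

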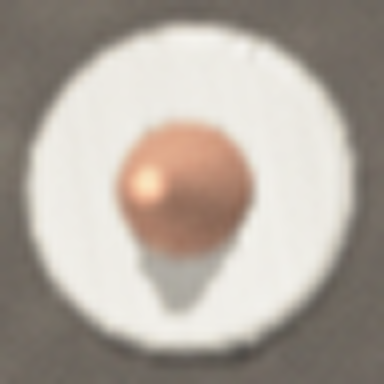

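Run:
```python
from h import *
img=cv2.imread("pics/top0.png"); D=np.load("pics/top0.npy"); c=cam("top"); X=cloud(c,D); Z=X[:,:,2]
for s,ce,m in blobs(img,(60,60,15),(95,255,160),2000):
    ct=max(cv2.findContours(m,0,2)[0],key=cv2.contourArea); r=cv2.minAreaRect(ct); print(s,r)
    for q in cv2.boxPoints(r): print(q,ray(c,q,3).round(1))
    print("mat centre",ray(c,r[0],3))
M=(Z>40)&(X[:,:,1]<-150)&(X[:,:,0]<640)&(X[:,:,0]>250)
for x in range(440,640,20):
    q=X[M&(abs(X[:,:,0]-x)<10)]
    if len(q): i=q[:,1].argsort()[::-1][:6]; print(x,q[i[3]].round(0), q[:,2].max().round())
q=X[130:166,308:344].reshape(-1,3); q=q[(q[:,2]>28)]; print("tin",q.min(0),q.max(0))
```

```text
[ 324  178   76  105 6386] ((361.15380859375, 229.7307586669922), (100.2200698852539, 64.87017059326172), 82.87498474121094)
[322.75378 184.03075] [ 620.6 -188.     3. ]
[387.12305 175.9846 ] [ 638.4 -353.2    3. ]
[399.55383 275.4308 ] [ 388.4 -371.5    3. ]
[335.18457 283.47693] [ 372.5 -209.8    3. ]
mat centre [ 503.58694584 -280.45926406    3.        ]
500 [ 502. -388.   44.] 88.0
520 [ 523. -390.  113.] 134.0
540 [ 541. -389.  154.] 180.0
560 [ 555. -389.  190.] 228.0
580 [ 589. -382.  275.] 281.0
600 [ 598. -381.  274.] 319.0
620 [ 626. -381.  269.] 320.0
tin [ 487.14591168 -228.57868898   28.00935012] [ 745.29858101   18.93196729 1084.14833303]
```

Call:
drive_tool([
  [0,0,0,6.8,0.085],
  [0,0,0,6.8,0.085],
  [-0.01,0.015,0,0,0.085],
  [-0.023,0.034,0,0,0.085],
  [-0.023,0.034,0,0,0.085],
  [-0.023,0.034,0,0,0.085],
  [-0.023,0.034,0,0,0.085],
  [-0.023,0.034,0,0,0.085],
  [-0.023,0.034,0,0,0.085],
  [-0.023,0.034,0,0,0.085],
  [-0.023,0.034,0,0,0.085],
  [-0.023,0.034,0,0,0.085],
  [-0.023,0.034,0,0,0.085],
  [-0.023,0.034,0,0,0.085],
  [-0.023,0.034,0,0,0.085],
  [-0.023,0.034,0,0,0.085],
  [-0.023,0.034,0,0,0.085],
  [-0.023,0.034,0,0,0.085],
  [-0.01,0.015,0,0,0.085],
  [0,0,0,0,0.085],
])

```text
clock: 2.15
position: [512.9, -65.6, 230.8]
ee_rot: [-0.002, 1.0, -0.0, -0.0]
contact_force: [-0.7, -1.5, 0.2]
gripper_width: 85.1
```

Run:
```python
from h import *
c=cam("wrist"); p,d=arm.get_image("wrist"); cv2.imwrite("pics/w1.png",p)
for k in("red","yellow","blue"):
    for s,ce,m in blobs(p,*COL[k]): print(k,s,ce.round(1),ray(c,ce,163)[:2].round(1))
```

```text
red [296   6  44  20 632] [316.4  14.7] [388.2 -28.8]
red [ 322  165   71   66 1142] [351.2 187.3] [498.9   3.6]
red [354 203  71  44 830] [377.8 218.5] [523.4  26. ]
red [ 380  232   68   60 2975] [414.9 260.6] [559.2  59.8]
yellow [ 220  128   73   48 1124] [256.5 147.1] [469.8 -65.1]
yellow [ 220  173   72   67 3795] [255.2 206. ] [513.6 -65.9]
yellow [308 191  11  37 155] [313.5 206.4] [513.8 -22.8]
blue [283 234  23  41 347] [297.5 251.6] [551.4 -32.9]
blue [242 246  11  34 244] [246.9 260.7] [559.6 -72.4]
blue [248 283  63  42 793] [276.4 294.9] [591.3 -48.4]
blue [ 253  323   60   31 1113] [281.9 336.6] [633.9 -42.6]
```

View pics/w1.png

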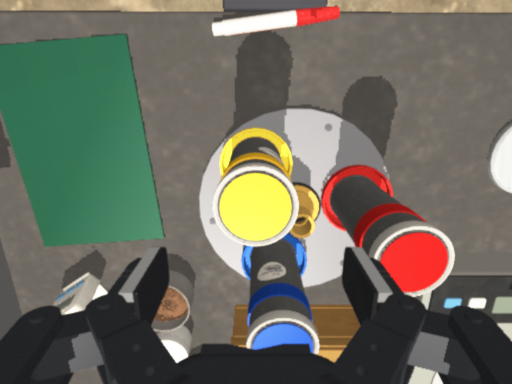

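Wrist view: yellow lid at (255,206) → (513.6,−65.9), which agrees with the top view to about 1.5 mm; red lid at (415,261). Descending on yellow.

Call:
drive_tool([
  [-0.001,0,0.02,0,0.085],
  [0,0,0.03,0,0.085],
  [0,0,0.03,0,0.085],
  [0,0,0.03,0,0.085],
  [0,0,0.016,0,0.085],
  [0,0,0,0,0.085],
  [0,0,0,0,0.055],
  [0,0,0,0,0.055],
  [0,0,0,0,0.055],
  [0,0,0,0,0.055],
  [0,0,0,0,0.055],
  [0,0,0,0,0.055],
  [0,0,0,0,0.055],
])

```text
clock: 3.5
position: [514.1, -67.3, 107.0]
ee_rot: [-0.001, 1.0, -0.0, 0.002]
contact_force: [-0.4, 1.5, 6.0]
gripper_width: 61.8
```

Call:
drive_tool([
  [0,0,-0.01,0,0.055],
  [0,0,-0.02,0,0.055],
  [0,0,-0.01,0,0.055],
  [0.004,-0.009,0,0,0.055],
  [0.008,-0.018,0,0,0.055],
  [0.012,-0.027,0,0,0.055],
  [0.014,-0.03,0,0,0.055],
  [0.014,-0.03,0,0,0.055],
  [0.014,-0.03,0,0,0.055],
  [0.012,-0.027,0,0,0.055],
  [0.008,-0.018,0,0,0.055],
  [0.004,-0.009,0,0,0.055],
  [0,0,0.01,0,0.055],
  [0,0,0.015,0,0.055],
  [0,0,0.008,0,0.055],
  [0,0,0,0,0.055],
])

```text
clock: 5.1
position: [422.1, -264.2, 110.5]
ee_rot: [-0.001, 1.0, 0.001, -0.002]
contact_force: [0.0, 0.2, -3.0]
gripper_width: 61.7
```

Call:
drive_tool([
  [0,0,0.004,0,0.055],
  [0,0,0.003,0,0.055],
  [0,0,0.001,0,0.055],
  [0,0,0,0,0.055],
])

```text
clock: 5.5
position: [423.2, -265.2, 104.4]
ee_rot: [-0.0, 1.0, -0.0, 0.0]
contact_force: [0.3, 0.3, -3.7]
gripper_width: 61.7
```

Call:
drive_tool([
  [0,0,0.002,0,0.055],
  [0,0,0.001,0,0.055],
  [0,0,0,0,0.055],
  [0,0,0,0,0.085],
  [0,0,0,0,0.085],
  [0,0,0,0,0.085],
  [0,0,0,0,0.085],
  [0,0,-0.01,0,0.085],
  [0,0,-0.03,0,0.085],
  [0,0,-0.04,0,0.085],
  [0,0,-0.02,0,0.085],
])

```text
clock: 6.6
position: [424.6, -266.0, 205.6]
ee_rot: [-0.001, 1.0, -0.001, 0.003]
contact_force: [0.7, -0.2, 0.2]
gripper_width: 85.0
```

Call:
drive_tool([
  [-0.01,0.01,0,0,0.085],
  [-0.02,0.02,0,0,0.085],
  [-0.03,0.03,0,0,0.085],
  [-0.035,0.035,0,0,0.085],
  [-0.035,0.035,0,0,0.085],
  [-0.035,0.035,0,0,0.085],
  [-0.03,0.03,0,0,0.085],
  [-0.017,0.019,0,0,0.085],
  [-0.01,0.01,0,0,0.085],
  [0,0,0,0,0.085],
  [0,0,0,0,0.085],
])

```text
clock: 7.7
position: [644.2, -41.5, 200.9]
ee_rot: [-0.0, 1.0, -0.0, -0.001]
contact_force: [0.3, -0.3, -0.1]
gripper_width: 85.2
```

Run:
```python
from h import *
c=cam("wrist"); p,d=arm.get_image("wrist"); cv2.imwrite("pics/w2.png",p)
for k in("red","blue"):
    for s,ce,m in blobs(p,*COL[k],amin=1500): print(k,s,ce.round(1),ray(c,ce,163)[:2].round(1))
```

```text
red [ 387   34   97  100 7490] [435.1  83.6] [560.2  58.8]
red [ 313   37   89   98 2573] [348.2  84.5] [560.6  10.2]
blue [ 217  131   78   59 1797] [256.5 157. ] [601.9 -41.2]
blue [ 215  186   82   75 4796] [255.5 223.3] [645.4 -41.7]
```

View pics/w2.png

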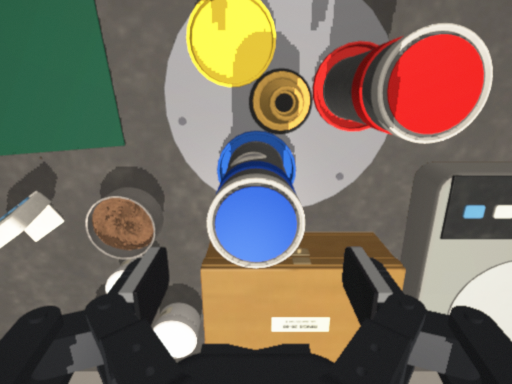

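Wrist view: blue lid at (255,223) → (645.4,−41.7); mould at (282,100) undisturbed. Descend.

Call:
drive_tool([
  [-0.001,0,0.015,0,0.085],
  [0,0,0.03,0,0.085],
  [0,0,0.03,0,0.085],
  [0,0,0.019,0,0.085],
  [0,0,0,0,0.085],
  [0,0,0,0,0.055],
  [0,0,0,0,0.055],
  [0,0,0,0,0.055],
  [0,0,0,0,0.055],
  [0,0,0,0,0.055],
  [0,0,0,0,0.055],
])

```text
clock: 8.85
position: [647.3, -41.2, 109.6]
ee_rot: [-0.0, 1.0, -0.0, 0.002]
contact_force: [-0.6, -0.0, 6.2]
gripper_width: 61.3
```

Call:
drive_tool([
  [0,0,-0.01,0,0.055],
  [0,0,-0.02,0,0.055],
  [0,0,-0.01,0,0.055],
  [0.003,-0.01,0,0,0.055],
  [0.006,-0.02,0,0,0.055],
  [0.009,-0.032,0,0,0.055],
  [0.009,-0.033,0,0,0.055],
  [0.009,-0.033,0,0,0.055],
  [0.009,-0.033,0,0,0.055],
  [0.008,-0.032,0,0,0.055],
  [0.006,-0.02,0,0,0.055],
  [0.003,-0.01,0,0,0.055],
  [0,0,0.01,0,0.055],
  [0,0,0.015,0,0.055],
  [0,0,0.01,0,0.055],
  [0,0,0.003,0,0.055],
  [0,0,0,0,0.055],
  [0,0,0,0,0.055],
])

```text
clock: 10.65
position: [584.7, -263.9, 109.7]
ee_rot: [-0.001, 1.0, -0.0, 0.0]
contact_force: [0.5, 0.3, -3.6]
gripper_width: 61.9
```

Call:
drive_tool([
  [0,0,0.003,0,0.055],
  [0,0,0.002,0,0.055],
  [0,0,0,0,0.055],
])

```text
clock: 10.95
position: [583.9, -264.1, 104.1]
ee_rot: [-0.0, 1.0, 0.0, -0.0]
contact_force: [-0.3, -0.3, -3.2]
gripper_width: 61.6
```

Call:
drive_tool([
  [0,0,0.002,0,0.055],
  [0,0,0,0,0.055],
  [0,0,0,0,0.055],
])

```text
clock: 11.25
position: [584.4, -264.3, 103.6]
ee_rot: [-0.0, 1.0, -0.0, 0.001]
contact_force: [-2.6, 2.5, 3.9]
gripper_width: 61.3
```

Touched down. Release, rise, move to red.

Call:
drive_tool([
  [0,0,0,0,0.085],
  [0,0,0,0,0.085],
  [0,0,0,0,0.085],
  [0,0,0,0,0.085],
  [0,0,-0.01,0,0.085],
  [0,0,-0.03,0,0.085],
  [0,0,-0.04,0,0.085],
  [0,0,-0.02,0,0.085],
  [0.001,0.015,0,0,0.085],
  [0.002,0.03,0,0,0.085],
  [0.003,0.04,0,0,0.085],
  [0.003,0.04,0,0,0.085],
  [0.003,0.04,0,0,0.085],
  [0.003,0.04,0,0,0.085],
  [0.003,0.04,0,0,0.085],
  [0.003,0.038,0,0,0.085],
  [0.002,0.025,0,0,0.085],
  [0.001,0.015,0,0,0.085],
  [0,0,0,0,0.085],
  [0,0,0,0,0.085],
])

```text
clock: 13.25
position: [559.7, 58.5, 202.1]
ee_rot: [-0.0, 1.0, -0.0, -0.0]
contact_force: [0.7, -0.3, 0.7]
gripper_width: 84.9
```

Call:
drive_tool([
  [-0.0005,0.0005,0.015,0,0.085],
  [0,0,0.03,0,0.085],
  [0,0,0.03,0,0.085],
  [0,0,0.019,0,0.085],
  [0,0,0,0,0.085],
  [0,0,0,0,0.055],
  [0,0,0,0,0.055],
  [0,0,0,0,0.055],
  [0,0,0,0,0.055],
  [0,0,0,0,0.055],
  [0,0,0,0,0.055],
])

```text
clock: 14.35
position: [561.7, 59.5, 109.9]
ee_rot: [-0.001, 1.0, 0.0, 0.002]
contact_force: [0.4, 0.4, 5.2]
gripper_width: 61.7
```

Call:
drive_tool([
  [0,0,-0.01,0,0.055],
  [0,0,-0.03,0,0.055],
  [0,0,-0.03,0,0.055],
  [0,0,-0.015,0,0.055],
  [0.002,-0.01,0,0,0.055],
  [0.004,-0.025,0,0,0.055],
  [0.006,-0.036,0,0,0.055],
  [0.007,-0.04,0,0,0.055],
  [0.007,-0.04,0,0,0.055],
  [0.007,-0.04,0,0,0.055],
  [0.007,-0.04,0,0,0.055],
  [0.006,-0.036,0,0,0.055],
  [0.005,-0.032,0,0,0.055],
  [0.003,-0.016,0,0,0.055],
  [0.002,-0.009,0,0,0.055],
  [0,0,0,0,0.055],
  [0,0,0,0,0.055],
])

```text
clock: 16.05
position: [504.1, -264.1, 192.5]
ee_rot: [-0.0, 1.0, 0.0, -0.001]
contact_force: [-0.4, 1.1, -3.2]
gripper_width: 61.3
```

Call:
drive_tool([
  [0,0,0.01,0,0.055],
  [0,0,0.025,0,0.055],
  [0,0,0.025,0,0.055],
  [0,0,0.015,0,0.055],
  [0,0,0.009,0,0.055],
  [0,0,0.003,0,0.055],
  [0,0,0.001,0,0.055],
  [0,0,0,0,0.055],
  [0,0,0,0,0.055],
])

```text
clock: 16.95
position: [505.2, -264.8, 106.2]
ee_rot: [-0.0, 1.0, -0.0, 0.001]
contact_force: [0.3, 0.4, -3.0]
gripper_width: 61.3
```

Call:
drive_tool([
  [0,0,0.002,0,0.055],
  [0,0,0.001,0,0.055],
  [0,0,0,0,0.055],
])

```text
clock: 17.25
position: [505.3, -264.9, 104.0]
ee_rot: [-0.0, 1.0, -0.0, 0.001]
contact_force: [-2.6, 1.8, 5.3]
gripper_width: 61.3
```

Call:
drive_tool([
  [0,0,0,0,0.085],
  [0,0,0,0,0.085],
  [0,0,0,0,0.085],
  [0,0,0,0,0.085],
  [0,0,-0.01,0,0.085],
  [0,0,-0.03,0,0.085],
  [0,0,-0.04,0,0.085],
  [0,0,-0.02,0,0.085],
  [-0.005,0.017,0,0,0.085],
  [-0.01,0.038,0,0,0.085],
  [-0.012,0.042,0,0,0.085],
  [-0.012,0.042,0,0,0.085],
  [-0.012,0.042,0,0,0.085],
  [-0.01,0.038,0,0,0.085],
  [-0.005,0.02,0,0,0.085],
  [-0.003,0.01,0,0,0.085],
  [0,0,0,0,0.085],
  [0,0,0,0,0.085],
])

```text
clock: 19.05
position: [573.3, -16.4, 202.5]
ee_rot: [0.0, 1.0, -0.0, -0.0]
contact_force: [-0.9, -0.3, -0.2]
gripper_width: 84.7
```

Run:
```python
from h import *
s=arm.read_state(); print(s["position"],s["joints"].round(2))
c=cam("wrist"); p,d=arm.get_image("wrist"); cv2.imwrite("pics/w3.png",p); np.save("pics/w3.npy",d)
X=cloud(c,d)
q=X[(X[:,:,2]>59)&(X[:,:,2]<75)&(abs(X[:,:,0]-574)<40)&(abs(X[:,:,1]+16)<40)]
print(len(q),q.mean(0).round(1),np.median(q[:,2]), q.min(0).round(1),q.max(0).round(1))
t,dt=arm.get_image("top"); cv2.imwrite("pics/t3.png",t)
```

```text
[573.27172901 -16.37872295 202.46540701] [ 0.25  0.32 -0.17  0.   -1.09 -1.82]
407 [573.1 -14.4  65.3] 65.84644822936974 [558.8 -28.5  59. ] [ 5.881e+02 -4.000e-01  6.800e+01]
```

View pics/w3.png

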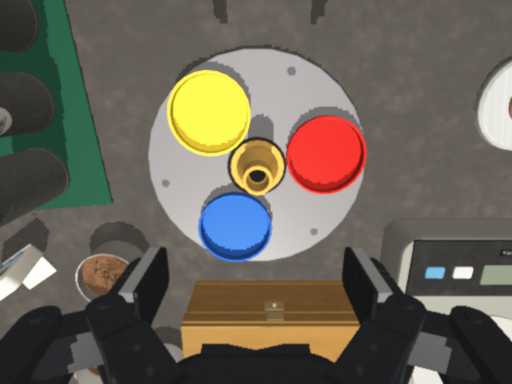

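View pics/t3.png

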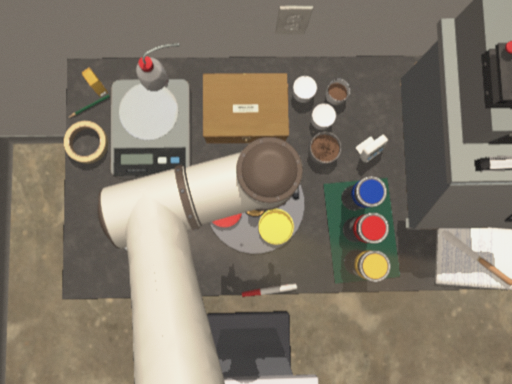

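Run:
```python
from h import *
c=cam("wrist"); p=cv2.imread("pics/w3.png")
for k in("red","yellow","blue"):
    for s,ce,m in blobs(p,*COL[k],amin=1500):
        e=cv2.fitEllipse(cv2.convexHull(max(cv2.findContours(m,0,2)[0],key=cv2.contourArea))); print(k,s,np.round(e[0],1),np.round(e[1],1),ray(c,e[0],20)[:2].round(1))
# brass
for s,ce,m in blobs(p,(14,60,40),(28,255,255),800):
    e=cv2.fitEllipse(cv2.convexHull(max(cv2.findContours(m,0,2)[0],key=cv2.contourArea))); print("brass",s,e,ray(c,e[0],6)[:2])
g=cv2.resize(p[120:210,215:300],None,fx=7,fy=7,interpolation=2); cv2.imwrite("pics/m3.png",g)
```

```text
red [ 286  115   81   79 4948] [326.  154.2] [76.6 81.9] [558.3  59.5]
yellow [ 168   70   83   85 5573] [208.7 112.5] [81.7 87.1] [514.2 -65.2]
blue [ 199  192   72   70 3953] [234.7 226.7] [69.2 72.6] [643.9 -41.2]
brass [170  73  78  81 925] ((208.45811462402344, 113.12936401367188), (77.16072082519531, 81.23036193847656), 149.3834686279297) [515.82467102 -67.58916644]
brass [ 229  135   56   61 2343] ((256.30645751953125, 164.94935607910156), (54.23319625854492, 60.18376541137695), 165.79757690429688) [573.35038483 -15.82472255]
brass [  180   280   181    84 11693] ((267.7669982910156, 321.4288024902344), (139.6865234375, 180.4459686279297), 81.58438110351562) [ 7.91881679e+02 -2.57423016e-01]
```

View pics/m3.png

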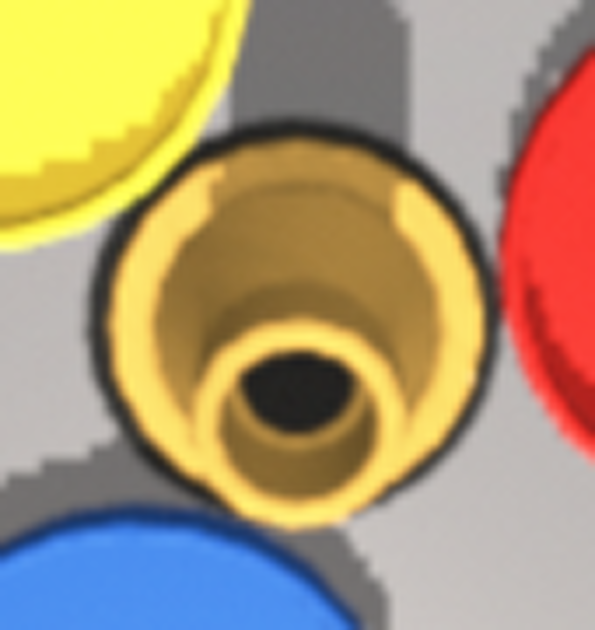

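Call:
drive_tool([
  [0,0.001,0.02,0,0.085],
  [0,0,0.035,0,0.085],
  [0,0,0.035,0,0.085],
  [0,0,0.035,0,0.085],
  [0,0,0.025,0,0.085],
  [0,0,0.012,0,0.085],
  [0,0,0,0,0.085],
  [0,0,0,0,0.085],
])

```text
clock: 19.95
position: [574.4, -15.1, 41.4]
ee_rot: [-0.0, 1.0, 0.0, 0.001]
contact_force: [0.5, -0.1, 0.7]
gripper_width: 84.9
```

Call:
drive_tool([
  [0.001,0,0.002,0,0.07],
  [0,0,0,0,0.06],
  [0,0,0,0,0.05],
  [0,0,0,0,0.042],
  [0,0,0,0,0.036],
  [0,0,0,0,0.03],
  [0,0,0,0,0.024],
  [0,0,0,0,0.02],
  [0,0,0,0,0.02],
  [0,0,0,0,0.02],
  [0,0,0,0,0.02],
])

```text
clock: 21.05
position: [572.8, -14.6, 38.7]
ee_rot: [-0.0, 1.0, 0.0, 0.0]
contact_force: [-0.7, 0.9, 5.7]
gripper_width: 28.4
```

Call:
drive_tool([
  [0,0,-0.005,0,0.02],
  [0,0,-0.015,0,0.02],
  [0,0,-0.03,0,0.02],
  [0,0,-0.04,0,0.02],
  [0,0,-0.04,0,0.02],
  [0,0,-0.02,0,0.02],
  [0.003,0.01,-0.005,0,0.02],
  [0.007,0.025,0,0,0.02],
  [0.012,0.038,0,0,0.02],
  [0.012,0.038,0,0,0.02],
  [0.012,0.038,0,0,0.02],
  [0.01,0.033,0,0,0.02],
  [0.006,0.02,0,0,0.02],
  [0.004,0.013,0,0,0.02],
  [0,0,0,0,0.02],
  [0,0,0,0,0.02],
])

```text
clock: 22.65
position: [505.8, 199.9, 192.2]
ee_rot: [-0.0, 1.0, -0.001, -0.001]
contact_force: [-0.1, 1.1, -2.6]
gripper_width: 28.2
```

Run:
```python
from h import *
s=arm.read_state(); print(s["position"],s["ee_rot"],s["joints"].round(2),s["contact_force"])
c=cam("wrist"); p,d=arm.get_image("wrist"); cv2.imwrite("pics/w4.png",p); np.save("pics/w4.npy",d)
X=cloud(c,d)
for s,ce,m in blobs(p,(0,0,150),(179,60,255),1500):
    e=cv2.fitEllipse(cv2.convexHull(max(cv2.findContours(m,0,2)[0],key=cv2.contourArea))); print("white",s,e,ray(c,e[0],10)[:2])
for s,ce,m in blobs(p,(3,60,60),(14,200,255),300):
    q=X[m>0]; top=q[q[:,2]>50]; print("copper",s,ce,np.median(q,0), top.mean(0) if len(top) else 0, q[:,2].max())
```

```text
[505.7659004  199.89076061 192.20338444] [-2.30147637e-04  9.99999236e-01 -6.51921665e-04 -1.02436671e-03] [ 0.67  0.28 -0.25 -0.   -1.04 -2.24] [-0.10362923  1.09326536 -2.55773477]
white [   8  118  157   89 5885] ((79.51043701171875, 164.41412353515625), (82.77420043945312, 169.25115966796875), 107.06510925292969) [501.65272029   7.55739276]
white [ 276  122   91   89 5048] ((321.19757080078125, 166.1036834716797), (85.6842269897461, 92.22410583496094), 56.38638687133789) [503.50922594 271.67365207]
white [   0  208   52   83 2321] ((22.90407371520996, 239.73605346679688), (56.60103225708008, 96.8578109741211), 3.068331480026245) [592.96680811 -75.71979394]
white [  80  210   99  101 3655] ((127.67335510253906, 259.63214111328125), (76.22896575927734, 132.77340698242188), 41.70219421386719) [619.7067377   44.94942228]
white [ 448  230   64  151 6617] ((490.26580810546875, 304.2974853515625), (85.92060852050781, 145.83114624023438), 167.52371215820312) [684.40895322 499.74641939]
copper [ 304  151   38   38 1108] [322.24458484 168.71841155] [498.90321454 266.07760648  34.00184027] [501.6784789  268.77751318  61.53155804] 334.6879713857056
```

View pics/w4.png

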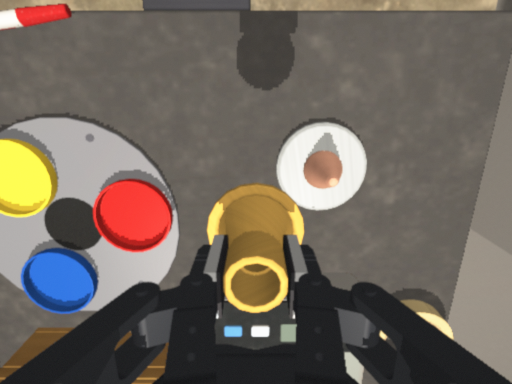

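Run:
```python
from h import *
from bench import arm
S=[("top","pics/top0.png",cam("top"),(100,200,180,270)),("scene","pics/scene0.png",cam("scene"),(140,255,205,315))]
P,d=cam("wrist")[0],0
for n,f,c,(x0,y0,x1,y1) in S+[("wrist","pics/w4.png",cam("wrist"),(270,115,375,220))]:
    p=cv2.imread(f)[y0:y1,x0:x1]; k=4; p=cv2.resize(p,None,fx=k,fy=k,interpolation=2); hsv=cv2.cvtColor(p,cv2.COLOR_BGR2HSV)
    m=((hsv[:,:,1]>70)&((hsv[:,:,0]<16)|(hsv[:,:,0]>172))).astype(np.uint8); m=cv2.morphologyEx(m,2,np.ones((5,5)))
    ct=max(cv2.findContours(m,0,2)[0],key=cv2.contourArea); b=cv2.boundingRect(ct); e=cv2.fitEllipse(cv2.convexHull(ct))
    uv=((np.array(e[0])+.5)/k-.5+[x0,y0]); 
    print(n,"cam",c[1][:3,3].round(0),b,np.round(uv,2),np.round(np.array(e[1])/k,1),"z10",ray(c,uv,10)[:2].round(1))
    o=p.copy(); cv2.drawContours(o,[ct],-1,(0,255,0),1); cv2.imwrite(f"pics/k_{n}.png",cv2.resize(o,(400,400)))
cv2.imwrite("pics/k.png",np.hstack([cv2.imread(f"pics/k_{n}.png") for n in("scene","wrist")]))
```

```text
top cam [ 487.   19. 1084.] (120, 103, 65, 64) [137.59 233.11] [15.8 16.2] z10 [506.6 273.9]
scene cam [ 81. 499. 575.] (82, 42, 86, 119) [169.42 280.38] [22.8 30.1] z10 [519.2 266.5]
wrist cam [426. 199. 335.] (136, 143, 152, 150) [322.63 169.14] [37.2 38.8] z10 [507.4 273.2]
```

View pics/k.png

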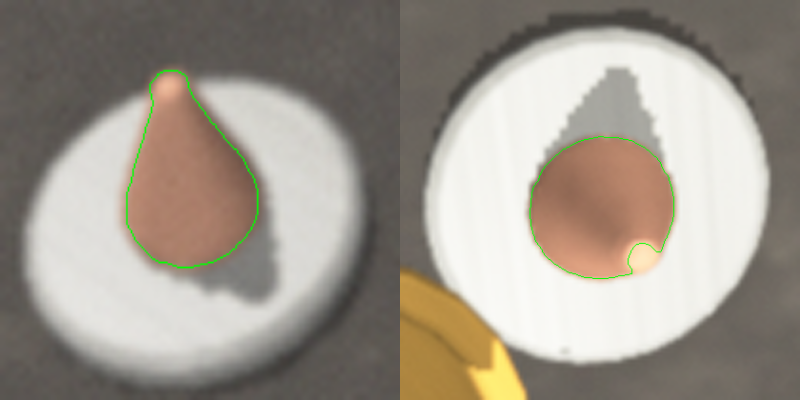

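Call:
drive_tool([
  [0,0.012,0,0,0.02],
  [0,0.02,0,0,0.02],
  [0,0.02,0,0,0.02],
  [0,0.014,0,0,0.02],
  [0,0.008,0,0,0.02],
  [0,0,0.02,0,0.02],
  [0,0,0.03,0,0.02],
  [0,0,0.02,0,0.02],
  [0,0,0.01,0,0.02],
  [0,0,0,0,0.02],
  [0,0,0,0,0.02],
])

```text
clock: 23.8
position: [507.1, 274.9, 114.2]
ee_rot: [-0.0, 1.0, 0.0, 0.001]
contact_force: [0.2, 0.1, -2.1]
gripper_width: 28.7
```

Run:
```python
from h import *
s=arm.read_state(); print(s["position"],s["contact_force"])
p,d=arm.get_image("wrist"); q,_=arm.get_image("scene"); cv2.imwrite("pics/w5.png",np.hstack([p[100:340,130:390],q[200:320,120:250].repeat(2,0).repeat(2,1)]))
s=arm.read_state(); print(s["position"],s["contact_force"])
```

```text
[507.05694919 274.8939876  114.20009651] [ 0.24740058  0.10221088 -2.12516893]
[507.21492223 275.00099813 114.81176622] [ 0.26324869 -0.05048409 -2.58973206]
```

View pics/w5.png

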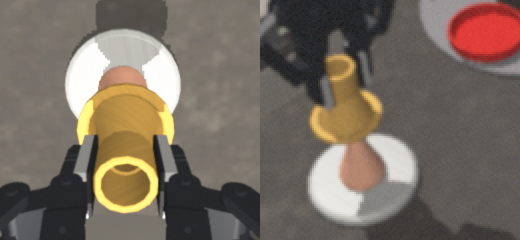

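Call:
drive_tool([
  [0.001,-0.001,0.01,0,0.02],
  [0,0,0.015,0,0.02],
  [0,0,0.015,0,0.02],
  [0,0,0.01,0,0.02],
  [0,0,0.006,0,0.02],
  [0,0,0,0,0.02],
  [0,0,0,0,0.02],
])

```text
clock: 24.6
position: [505.8, 273.5, 57.7]
ee_rot: [-0.0, 1.0, 0.0, 0.0]
contact_force: [-1.0, 0.8, -2.5]
gripper_width: 28.4
```

Call:
drive_tool([
  [0,0,0.004,0,0.02],
  [0,0,0.003,0,0.02],
  [0,0,0,0,0.02],
])

```text
clock: 24.9
position: [505.1, 273.1, 50.0]
ee_rot: [-0.0, 1.0, -0.0, -0.0]
contact_force: [-0.1, -0.1, -1.8]
gripper_width: 28.4
```

Call:
drive_tool([
  [0,0,0.001,0,0.02],
  [0,0,0.001,0,0.02],
  [0,0,0,0,0.02],
])

```text
clock: 25.2
position: [505.2, 273.1, 48.2]
ee_rot: [-0.0, 1.0, -0.0, -0.0]
contact_force: [0.1, 0.0, -2.6]
gripper_width: 28.2
```

Call:
drive_tool([
  [0,0,0.0007,0,0.02],
  [0,0,0,0,0.02],
])

```text
clock: 25.4
position: [505.2, 273.0, 47.6]
ee_rot: [-0.0, 1.0, -0.0, -0.0]
contact_force: [-0.6, -0.8, -0.6]
gripper_width: 28.2
```

Call:
drive_tool([
  [0,0,0.0005,0,0.02],
  [0,0,0,0,0.02],
])

```text
clock: 25.6
position: [505.2, 273.0, 47.3]
ee_rot: [-0.0, 1.0, -0.0, -0.0]
contact_force: [-1.9, -2.7, 1.6]
gripper_width: 28.5
```

Contact, about 4 N. Release.

Call:
drive_tool([
  [0,0,0,0,0.032],
  [0,0,0,0,0.036],
  [0,0,0,0,0.05],
  [0,0,0,0,0.07],
  [0,0,0,0,0.085],
  [0,0,0,0,0.085],
  [0,0,0,0,0.085],
  [0,0,0,0,0.085],
])

```text
clock: 26.4
position: [505.4, 273.3, 47.1]
ee_rot: [-0.0, 1.0, 0.0, 0.0]
contact_force: [0.5, -0.8, -0.5]
gripper_width: 84.8
```

Call:
drive_tool([
  [0,0,-0.01,0,0.085],
  [0,0,-0.03,0,0.085],
  [0,0,-0.04,0,0.085],
  [0,0,-0.04,0,0.085],
  [0,0,-0.03,0,0.085],
  [0,0,0,0,0.085],
])

```text
clock: 27.0
position: [507.8, 274.9, 203.6]
ee_rot: [-0.001, 1.0, 0.004, 0.005]
contact_force: [0.1, -0.5, -0.3]
gripper_width: 84.6
```

Run:
```python
from h import *
s=arm.read_state(); print(s["position"],s["contact_force"])
c=cam("wrist"); p,d=arm.get_image("wrist"); q,_=arm.get_image("scene"); cv2.imwrite("pics/w6.png",np.hstack([p[60:340,130:390],cv2.resize(q[200:320,120:250],(303,280))]))
X=cloud(c,d); q=X[(abs(X[:,:,0]-506)<40)&(abs(X[:,:,1]-273)<40)&(X[:,:,2]>64)&(X[:,:,2]<90)]; print(len(q),q.mean(0),np.percentile(q,[1,50,99],0).round(1))
for s,ce,m in blobs(p,(14,60,40),(28,255,255),800):
    e=cv2.fitEllipse(cv2.convexHull(max(cv2.findContours(m,0,2)[0],key=cv2.contourArea))); print("brass",s,e,ray(c,e[0],14)[:2])
```

```text
[507.78606267 274.94158661 203.57028284] [ 0.11573282 -0.48629513 -0.28692515]
481 [505.20820896 272.65795334  72.25142603] [[491.4 258.7  64.4]
 [505.1 272.6  73.4]
 [519.6 286.6  75.3]]
brass [  0   0 121   8 878] ((62.94523620605469, 3.1532585620880127), (8.052262306213379, 189.02130126953125), 90.17820739746094) [350.61746511  93.76404671]
brass [ 226    0  246  210 8126] ((426.66827392578125, 273.6617431640625), (59.52762222290039, 136.60462951660156), 0.0) [650.48963844 494.52954617]
brass [ 225  137   54   56 2159] ((251.78887939453125, 163.42971801757812), (53.2773551940918, 55.0452995300293), 5.410599231719971) [506.44943668 272.29565857]
brass [ 309  290   45   72 1218] ((331.87762451171875, 324.7503967285156), (45.20757293701172, 71.20111083984375), 7.346578598022461) [730.36362928 380.13742881]
```

View pics/w6.png

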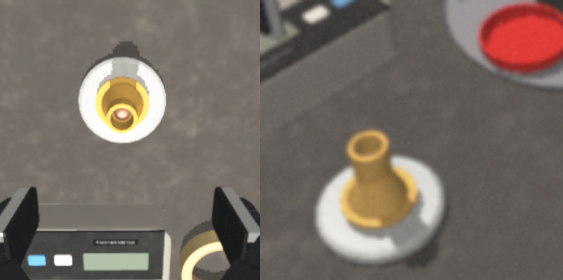

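Call:
drive_tool([
  [0,-0.015,0,0,0.085],
  [0,-0.03,0,0,0.085],
  [0,-0.04,0,0,0.085],
  [0,-0.04,0,0,0.085],
  [0,-0.04,0,0,0.085],
  [0,-0.04,0,0,0.085],
  [0,-0.04,0,0,0.085],
  [0,-0.04,0,0,0.085],
  [0,-0.04,0,0,0.085],
  [0,-0.04,0,0,0.085],
  [0,-0.04,0,0,0.085],
  [0,-0.04,0,0,0.085],
  [0,-0.04,0,0,0.085],
  [0,-0.034,0,0,0.085],
  [0,-0.015,0,0,0.085],
  [0,-0.005,0,0,0.085],
  [0,0,0,0,0.085],
  [0,0,0,0,0.085],
])

```text
clock: 28.9
position: [505.3, -264.8, 196.8]
ee_rot: [-0.001, 1.0, 0.0, -0.0]
contact_force: [0.6, -0.1, 0.4]
gripper_width: 85.0
```

Run:
```python
from h import *
s=arm.read_state(); print(s["position"])
c=cam("wrist"); p,d=arm.get_image("wrist"); cv2.imwrite("pics/w7.png",p)
for k in("red","yellow","blue"):
    for s,ce,m in blobs(p,*COL[k],amin=1500): print(k,s,ce.round(1),ray(c,ce,157)[:2].round(1))
```

```text
[ 505.33635848 -264.77664549  196.80288338]
red [ 216  181   81   76 4823] [255.8 218.4] [ 503.9 -264.8]
yellow [ 212   39   91   98 6023] [258.5  86.6] [ 422.8 -263.4]
yellow [ 394  139   84   77 5076] [436.2 176.6] [ 475.8 -152.7]
blue [ 400  247   74   65 3558] [436.7 277.6] [ 548.6 -138.8]
blue [ 221  289   72   61 3409] [256.3 318.5] [ 583.1 -264.2]
```

View pics/w7.png

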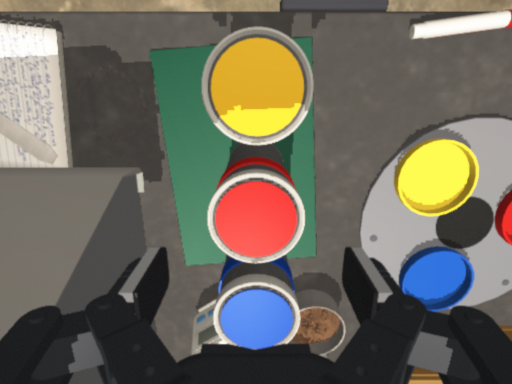

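Red lid at (256,218) lies right under the tool; all three tubes upright on the mat.

Call:
drive_tool([
  [0.0005,0,0.015,0,0.085],
  [0,0,0.03,0,0.085],
  [0,0,0.03,0,0.085],
  [0,0,0.018,0,0.085],
  [0,0,0,0,0.085],
  [0,0,0,0,0.055],
  [0,0,0,0,0.055],
  [0,0,0,0,0.055],
  [0,0,0,0,0.055],
  [0,0,0,0,0.055],
  [0,0,0,0,0.055],
])

```text
clock: 30.05
position: [506.5, -265.7, 106.0]
ee_rot: [-0.001, 1.0, -0.0, 0.002]
contact_force: [0.5, 2.8, 5.5]
gripper_width: 61.4
```

Call:
drive_tool([
  [0,0,-0.01,0,0.055],
  [0,0,-0.025,0,0.055],
  [0,0,-0.02,0,0.055],
  [-0.002,0.012,-0.005,0,0.055],
  [-0.004,0.025,0,0,0.055],
  [-0.006,0.036,0,0,0.055],
  [-0.007,0.04,0,0,0.055],
  [-0.007,0.04,0,0,0.055],
  [-0.007,0.04,0,0,0.055],
  [-0.007,0.04,0,0,0.055],
  [-0.006,0.036,0,0,0.055],
  [-0.005,0.03,0,0,0.055],
  [-0.003,0.016,0,0,0.055],
  [-0.001,0.009,0,0,0.055],
  [0,0,0,0,0.055],
  [0,0,0,0,0.055],
])

```text
clock: 31.65
position: [559.4, 57.5, 163.7]
ee_rot: [0.0, 1.0, -0.0, -0.001]
contact_force: [0.1, -0.4, -3.9]
gripper_width: 61.7
```

Call:
drive_tool([
  [-0.001,0.0015,0.01,0,0.055],
  [0,0,0.02,0,0.055],
  [0,0,0.013,0,0.055],
  [0,0,0.005,0,0.055],
  [0,0,0.002,0,0.055],
  [0,0,0,0,0.055],
  [0,0,0,0,0.055],
])

```text
clock: 32.35
position: [561.5, 59.9, 114.8]
ee_rot: [-0.0, 1.0, 0.0, 0.001]
contact_force: [0.5, -0.3, -3.5]
gripper_width: 61.6
```

Call:
drive_tool([
  [0,0,0.001,0,0.055],
  [0,0,0.001,0,0.055],
  [0,0,0,0,0.055],
])

```text
clock: 32.65
position: [560.9, 59.8, 112.2]
ee_rot: [-0.0, 1.0, 0.0, 0.0]
contact_force: [-0.2, -0.2, -3.2]
gripper_width: 61.5
```

Call:
drive_tool([
  [0,0,0.002,0,0.055],
  [0,0,0,0,0.055],
  [0,0,0,0,0.055],
])

```text
clock: 32.95
position: [561.4, 59.9, 112.0]
ee_rot: [-0.001, 1.0, -0.0, 0.001]
contact_force: [-1.7, 1.0, 6.7]
gripper_width: 61.7
```

Call:
drive_tool([
  [0,0,0,0,0.085],
  [0,0,0,0,0.085],
  [0,0,0,0,0.085],
  [0,0,0,0,0.085],
  [0,0,-0.01,0,0.085],
  [0,0,-0.03,0,0.085],
  [0,0,-0.04,0,0.085],
  [0,0,-0.015,0,0.085],
  [-0.001,-0.015,0,0,0.085],
  [-0.002,-0.03,0,0,0.085],
  [-0.003,-0.04,0,0,0.085],
  [-0.003,-0.04,0,0,0.085],
  [-0.003,-0.04,0,0,0.085],
  [-0.003,-0.04,0,0,0.085],
  [-0.003,-0.04,0,0,0.085],
  [-0.002,-0.039,0,0,0.085],
  [-0.002,-0.025,0,0,0.085],
  [-0.001,-0.015,0,0,0.085],
  [0,0,0,0,0.085],
  [0,0,0,0,0.085],
])

```text
clock: 34.95
position: [583.6, -264.0, 204.5]
ee_rot: [-0.0, 1.0, 0.0, -0.001]
contact_force: [0.8, -0.4, 0.7]
gripper_width: 85.3
```

Run:
```python
from h import *
s=arm.read_state(); print(s["position"])
c=cam("wrist"); p,d=arm.get_image("wrist"); cv2.imwrite("pics/w8.png",p)
for k in("yellow","blue"):
    for s,ce,m in blobs(p,*COL[k],amin=1500): print(k,s,ce.round(1),ray(c,ce,157)[:2].round(1))
p,d=arm.get_image("top"); cv2.imwrite("pics/t8.png",p); c=cam("top")
for s,ce,m in blobs(p,*COL["red"],amin=100): print("red",s,ce,ray(c,ce,163)[:2].round(1), np.median(cloud(c,d)[m>0],0))
```

```text
[ 583.6455283  -263.95787597  204.51866003]
yellow [ 401   59   88   87 5956] [445.  102.2] [ 510.  -150.2]
blue [ 217  179   78   73 4416] [255.4 215. ] [ 583.1 -264.2]
blue [ 405  184   78   70 4220] [443.9 217.8] [ 585.2 -136.5]
red [139  57  14  14 131] [145.54961832  63.6870229 ] [872.6 222.2] [870.11118167 220.26667765 167.83593884]
red [209 193  25  24 472] [221.33050847 204.44067797] [560.9  61.1] [560.78374191  60.74020986 163.2372897 ]
red [208 197  35  29 204] [229.80882353 216.25      ] [535.5  43.5] [537.64328036  37.31403592  10.12549862]
```

View pics/t8.png

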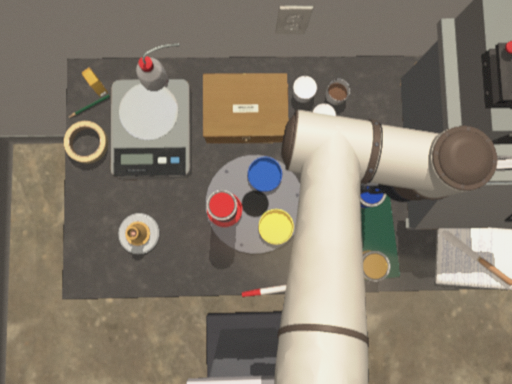

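Red is back in its cup: lid (221,204) → (560.9,61.1), z 163. The mould stands on the cone at (137,233). Now blue.

Call:
drive_tool([
  [0,0,0.02,0,0.085],
  [0,0,0.03,0,0.085],
  [0,0,0.03,0,0.085],
  [0,0,0.02,0,0.085],
  [0,0,0,0,0.085],
  [0,0,0,0,0.055],
  [0,0,0,0,0.055],
  [0,0,0,0,0.055],
  [0,0,0,0,0.055],
  [0,0,0,0,0.055],
  [0,0,0,0,0.055],
])

```text
clock: 36.15
position: [585.6, -264.2, 107.3]
ee_rot: [-0.001, 1.0, -0.0, 0.002]
contact_force: [0.7, 3.0, 7.4]
gripper_width: 61.4
```

Call:
drive_tool([
  [0,0,-0.01,0,0.055],
  [0,0,-0.025,0,0.055],
  [0,0,-0.02,0,0.055],
  [-0.003,0.01,-0.005,0,0.055],
  [-0.006,0.02,0,0,0.055],
  [-0.009,0.032,0,0,0.055],
  [-0.009,0.033,0,0,0.055],
  [-0.009,0.033,0,0,0.055],
  [-0.009,0.033,0,0,0.055],
  [-0.008,0.032,0,0,0.055],
  [-0.006,0.02,0,0,0.055],
  [-0.003,0.01,0,0,0.055],
  [0,0,0,0,0.055],
  [0,0,0,0,0.055],
])

```text
clock: 37.55
position: [645.3, -41.6, 164.4]
ee_rot: [-0.0, 1.0, -0.0, -0.001]
contact_force: [-0.7, 0.3, -4.4]
gripper_width: 61.7
```

Call:
drive_tool([
  [0,0,0.01,0,0.055],
  [0,0,0.02,0,0.055],
  [0,0,0.013,0,0.055],
  [0,0,0.005,0,0.055],
  [0,0,0.002,0,0.055],
  [0,0,0,0,0.055],
  [0,0,0,0,0.055],
])

```text
clock: 38.25
position: [646.6, -41.2, 115.9]
ee_rot: [-0.0, 1.0, 0.0, 0.001]
contact_force: [0.7, 0.4, -3.1]
gripper_width: 61.8
```

Call:
drive_tool([
  [0,0,0.001,0,0.055],
  [0,0,0.001,0,0.055],
  [0,0,0,0,0.055],
])

```text
clock: 38.55
position: [646.1, -41.1, 113.4]
ee_rot: [-0.0, 1.0, 0.0, 0.0]
contact_force: [-0.8, -0.5, -3.7]
gripper_width: 61.3
```

Call:
drive_tool([
  [0,0,0.002,0,0.055],
  [0,0,0,0,0.055],
  [0,0,0,0,0.055],
])

```text
clock: 38.85
position: [646.4, -41.1, 113.4]
ee_rot: [-0.001, 1.0, -0.0, 0.001]
contact_force: [-2.1, 0.8, 5.7]
gripper_width: 61.8
```

Call:
drive_tool([
  [0,0,0,0,0.085],
  [0,0,0,0,0.085],
  [0,0,0,0,0.085],
  [0,0,0,0,0.085],
  [0,0,-0.01,0,0.085],
  [0,0,-0.03,0,0.085],
  [0,0,-0.04,0,0.085],
  [0,0,-0.015,0,0.085],
  [0.01,-0.01,0,0,0.085],
  [0.02,-0.02,0,0,0.085],
  [0.03,-0.03,0,0,0.085],
  [0.035,-0.035,0,0,0.085],
  [0.035,-0.035,0,0,0.085],
  [0.035,-0.035,0,0,0.085],
  [0.03,-0.03,0,0,0.085],
  [0.018,-0.018,0,0,0.085],
  [0.01,-0.01,0,0,0.085],
  [0,0,0,0,0.085],
  [0,0,0,0,0.085],
])

```text
clock: 40.75
position: [423.2, -264.2, 205.9]
ee_rot: [-0.0, 1.0, 0.0, -0.0]
contact_force: [0.4, -0.1, 0.6]
gripper_width: 84.8
```

Run:
```python
from h import *
s=arm.read_state(); print(s["position"])
c=cam("wrist"); p,d=arm.get_image("wrist"); cv2.imwrite("pics/w9.png",p)
hsv=None
for s,ce,m in blobs(p,(15,130,100),(34,255,255),1500): print("yellow",s,ce.round(1),ray(c,ce,157)[:2].round(1))
p,d=arm.get_image("top"); cv2.imwrite("pics/t9.png",p); c=cam("top")
for k in("red","blue"):
  for s,ce,m in blobs(p,*COL[k],amin=300): print(k,s,ce,ray(c,ce,163)[:2].round(1), np.median(cloud(c,d)[m>0],0))
```

```text
[ 423.19093855 -264.15384557  205.86473674]
yellow [ 217  178   78   73 4494] [255.6 214.3] [ 422.7 -264.2]
yellow [ 382  206   76   68 3990] [419.  239.5] [ 441.8 -150.1]
red [209 193  25  24 472] [221.32627119 204.4279661 ] [561.   61.1] [561.4490829   61.50958183 163.23612956]
blue [257 153  23  23 431] [268.1136891  164.23201856] [645.9 -40.7] [646.1316299  -40.62347598 163.2687487 ]
```

View pics/t9.png

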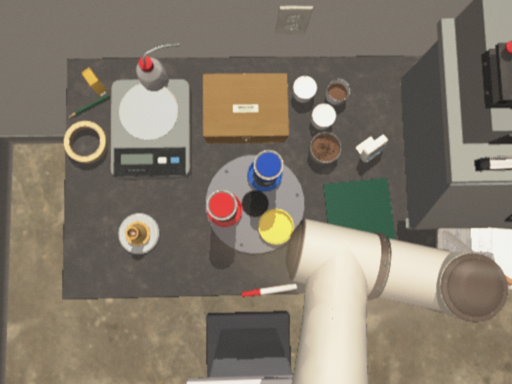

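Blue is home at lid (645.9,−40.7). Yellow lies right under the tool at (422.7,−264.2).

Call:
drive_tool([
  [0,0,0.02,0,0.085],
  [0,0,0.03,0,0.085],
  [0,0,0.03,0,0.085],
  [0,0,0.02,0,0.085],
  [0,0,0,0,0.085],
  [0,0,0,0,0.055],
  [0,0,0,0,0.055],
  [0,0,0,0,0.055],
  [0,0,0,0,0.055],
  [0,0,0,0,0.055],
  [0,0,0,0,0.055],
])

```text
clock: 41.95
position: [424.5, -264.4, 107.6]
ee_rot: [-0.0, 1.0, -0.0, 0.002]
contact_force: [1.1, 3.5, 6.0]
gripper_width: 61.6
```

Call:
drive_tool([
  [0,0,-0.01,0,0.055],
  [0,0,-0.025,0,0.055],
  [0,0,-0.02,0,0.055],
  [-0.004,0.009,-0.005,0,0.055],
  [-0.008,0.018,0,0,0.055],
  [-0.012,0.027,0,0,0.055],
  [-0.014,0.03,0,0,0.055],
  [-0.014,0.03,0,0,0.055],
  [-0.014,0.03,0,0,0.055],
  [-0.012,0.027,0,0,0.055],
  [-0.009,0.018,0,0,0.055],
  [-0.005,0.01,0,0,0.055],
  [0,0,0,0,0.055],
  [0,0,0,0,0.055],
])

```text
clock: 43.35
position: [514.1, -65.4, 165.4]
ee_rot: [-0.0, 1.0, -0.0, -0.001]
contact_force: [0.2, 0.3, -3.4]
gripper_width: 61.5
```

Call:
drive_tool([
  [0,0,0.01,0,0.055],
  [0,0,0.02,0,0.055],
  [0,0,0.013,0,0.055],
  [0,0,0.005,0,0.055],
  [0,0,0.002,0,0.055],
  [0,0,0,0,0.055],
  [0,0,0,0,0.055],
])

```text
clock: 44.05
position: [515.5, -65.4, 116.8]
ee_rot: [-0.0, 1.0, 0.0, 0.001]
contact_force: [0.2, 0.3, -3.1]
gripper_width: 61.3
```

Call:
drive_tool([
  [0,0,0.001,0,0.055],
  [0,0,0.001,0,0.055],
  [0,0,0,0,0.055],
])

```text
clock: 44.35
position: [515.0, -65.2, 114.2]
ee_rot: [-0.0, 1.0, 0.0, 0.0]
contact_force: [-0.1, 0.6, -4.1]
gripper_width: 61.5
```

Call:
drive_tool([
  [0,0,0.001,0,0.055],
  [0,0,0,0,0.055],
  [0,0,0,0,0.055],
])

```text
clock: 44.65
position: [515.3, -65.2, 113.6]
ee_rot: [-0.0, 1.0, -0.0, 0.0]
contact_force: [-2.0, 1.1, 0.6]
gripper_width: 61.6
```

Touched down. Release, rise, and retreat right so the top camera sees everything.

Call:
drive_tool([
  [0,0,0.0005,0,0.055],
  [0,0,0,0,0.085],
  [0,0,0,0,0.085],
  [0,0,0,0,0.085],
  [0,0,0,0,0.085],
  [0,0,-0.01,0,0.085],
  [0,0,-0.03,0,0.085],
  [0,0,-0.04,0,0.085],
  [0,0,-0.03,0,0.085],
  [0.01,-0.015,0,0,0.085],
  [0.02,-0.03,0,0,0.085],
  [0.02,-0.03,0,0,0.085],
  [0.02,-0.03,0,0,0.085],
  [0.02,-0.03,0,0,0.085],
  [0.02,-0.03,0,0,0.085],
  [0.01,-0.03,0,0,0.085],
  [0,-0.03,0,0,0.085],
  [0,-0.01,0,0,0.085],
  [0,0,0,0,0.085],
  [0,0,0,0,0.085],
])

```text
clock: 46.65
position: [394.8, -299.8, 222.3]
ee_rot: [-0.0, 1.0, 0.0, -0.0]
contact_force: [0.4, 0.7, -0.5]
gripper_width: 84.8
```

Run:
```python
from h import *
s=arm.read_state(); print(s["position"],s["contact_force"],s["clock"])
p,d=arm.get_image("top"); cv2.imwrite("pics/t10.png",p); c=cam("top"); X=cloud(c,d)
for k in("red","blue","yellow"):
  for s,ce,m in blobs(p,*COL[k],amin=300): print(k,s,ce,ray(c,ce,163)[:2].round(1), np.median(X[m>0],0).round(1))
q=X[210:258,115:163].reshape(-1,3); q=q[(q[:,2]>66)&(q[:,2]<90)]; print("mould top",len(q),q.mean(0),q[:,2].max())
p,d=arm.get_image("scene"); cv2.imwrite("pics/s10.png",p)
```

```text
[ 394.78533695 -299.78358086  222.33249303] [ 0.39427577  0.65242162 -0.54482418] 46.65
red [209 193  25  24 473] [221.34672304 204.44397463] [560.9  61.1] [561.5  61.5 163.2]
blue [257 153  23  23 431] [268.1136891  164.23201856] [645.9 -40.7] [646.1 -40.6 163.3]
yellow [269 213  25  25 480] [280.72708333 224.65208333] [515.5 -64.4] [515.  -64.5 163. ]
mould top 76 [505.47988099 272.52964274  73.21260695] 80.7622516505329
```

View pics/s10.png

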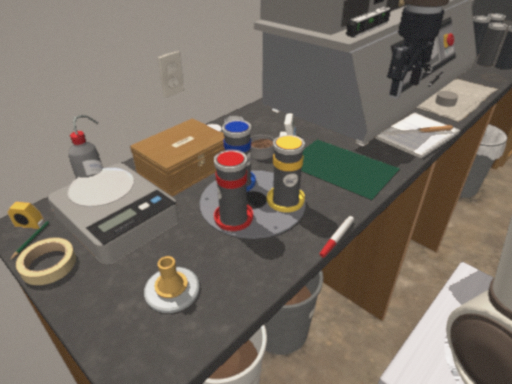

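View pics/t10.png

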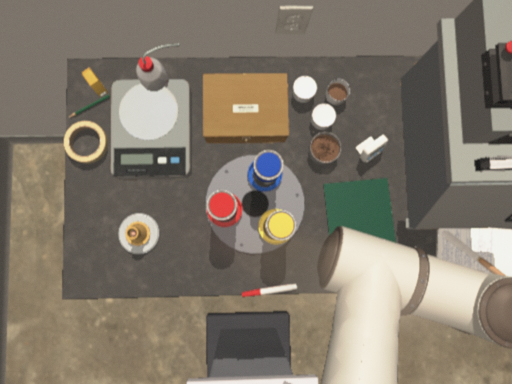

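All three tubes stand in their own cups, with lids at (221,204), (268,164) and (281,225) and z of about 163. The mould is upright on the cone at (137,233), the tin at (325,148) hasn't moved, and the gripper is clear of everything.

```bash
python3 -c "
from bench import arm
print(arm.job_done())"
```

```text
the job is handed in; nothing more can be done
None
```

The job is done and handed in at about 47 s, well inside the 109 s limit. It reported no verdict.

**What I did:** I stood the yellow, blue and red tubes on the green mat. I then gripped the mould by its collar and lowered it over the copper cone until the contact force was about 4 N, and let go. Finally I put red, blue and yellow back in the cups of their colours.

**Last checks, from the cameras:**
- **Tubes:** all three lids are at about 163 mm, so each tube sits on its cup floor. They are upright and within about 2 mm of where they started.
- **Mould:** it stands upright on the cone, with its top at about 73 mm, which puts the underside about 13 mm above the worktop. It is 1–2 mm from the estimated cone axis.
- **Tin and gripper:** the soil tin is where it was in the pictures, and the gripper is open and clear of everything.

**Disagreements:** the top and wrist views differed by 1–3 mm in x. For the cone's base they differed by about 3.5 mm; I put that down to the visible side wall and aimed by the copper foot instead. No check failed.

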